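# Stack the pavilion model in its gluing jig and clamp it

### The job

Put the little pavilion model together in the gluing jig: set the wooden ground floor down in the pocket between the four corner angles, the grey floor slab on top of it, and then the white roof, each the right way up, square and lying flat on the one below. Then push the red handle of the toggle clamp all the way down so that its pad holds the stack. Leave the glue bottle, the black mug and the balsa offcut where they are.

Things in the scene. Friction and masses are not known exactly. Their poses are not given: they have to be found in the camera images.
- jig: gluing jig, fixed: plywood board 12 mm thick, 125 mm (x) by 225 mm (y, -70 to +155); origin at its underside below the pocket centre, z up. Four aluminium corner angles round the pocket, 5 mm thick, 44 mm high above the board plus an 8 mm flared lead-in (4 mm outwards); each covers 16 mm of its two sides, so the middle 59 mm of both long sides is open for fingers. Toggle clamp at the +y end
- pocket (a point): centre of the pocket's floor (top of the board, 12 mm above the jig's origin), axes as the jig's. The pocket is 91 mm long (y) and 59 mm wide (x): 1.5 mm play on every side of the parts
- ground_floor: ground floor of the model, light wood with dark glazing between fins, 26 mm high, 88 mm long (its y), 56 mm wide (its x); origin at the centre of its underside, z up; the same either way round
- floor_slab: grey floor slab with a darker core, 12 mm thick, 88 mm long (its y), 56 mm wide (its x); origin at the centre of its underside, z up; the same either way round
- roof: white roof, slab 12 mm thick with a raised middle 34 x 46 mm up to 18 mm, 88 mm long (its y), 56 mm wide (its x); origin at the centre of its underside, z up; the same either way round
- clamp_handle (a joint): angle of the clamp's handle: 0 open (it slants up and outwards, 1.05 rad above level), 1.08 rad closed at its stop, just past dead centre (level, pointing along the jig's +y). It turns about point handle_pivot, about the jig's x axis, and stays where it is left; pushing takes about 2 to 6 N at the grip. A toggle link makes the bar follow
- handle_grip (a point): point on the axis of the red handle grip, 80 mm from the handle's pivot; the grip is a 16 mm round bar from 34 to 104 mm from the pivot
- handle_pivot (a point): pivot of the handle, fixed on the jig at y = +133 mm, z = 92 mm from the jig's origin
- clamp_bar: steel clamp bar, 14 mm wide, 118 mm long, with a rubber pad 18 mm across on a spindle 102 mm from its pivot; origin at its pivot (jig y = +102 mm, z = 88 mm). Open it stands up leaning slightly outwards, closed it lies level along the jig's -y and the pad presses on the middle of the roof
- glue: white glue bottle, 38 mm across, 72 mm high, stands loose near the work; origin at its underside; leave it alone
- mug: black mug, 82 mm across, 92 mm high, loose; origin at its underside; leave it alone
- offcut: balsa offcut 21 x 62 x 12 mm, loose; origin at its underside; leave it alone
Mind the look-alikes: they are no part of the job. Of the things that look like the roof, take the one that is farthest to the robot's left at the start.

How it is judged:
By the outcome, as a careful person would: the job done as asked, in the order asked, and still so for the second after the job is handed in, with the robot touching nothing.
It also fails if it takes over 72 s, if anything falls off the work surface, if the arm or the gripper's body presses on something with over 40 N, if the wrist force passes 120 N, or if a joint passes its speed limit or range.

### The arm

A 6-joint arm with a two-finger parallel gripper is mounted at the origin on a cart in front of the work surface, level with it; the furniture and walls round the work are solid. World frame = base frame: x ahead of the robot, y to its left, z up, the work surface at z = 0. Lengths are in m, angles in rad, forces in N, time in s.
With the tool pointing down it reaches from about 0.225 to 0.875 m from the base axis. Payload 3.4 kg.
Tool frame: the origin (TCP) lies between the finger pads; the fingertips stand 17 mm ahead of it and the grasp point (between the pads) lies 2 mm behind it; z points along the fingers, y is the line along which they close (so a half turn about z gives the same grasp; the last joint's range is limited). The gripper opens to 85 mm and grips with 20 to 120 N. Pads are 22 mm wide; open, the fingers measure 114 mm over their backs; the gripper's body (76 mm by 85 mm) begins 54 mm behind the grasp point. The pads swing forward as they close: fully open they stand 13 mm farther back than shut.
Start: joints at [1.175, 0.276, 1.505, -0, 1.361, -0.121], TCP at [0.156, 0.553, 0.248] pointing down, gripper open.
Joint ranges: [-2.89, 2.89], [-0.75, 2.08], [0.22, 2.7], [-1.18, 4.32], [0.11, 2.71], [-2.7, 2.7]. Speed limits (rad/s): [2.57, 2.57, 3.14, 3.14, 3.14, 3.14].

### API

Orientations are given as [roll, pitch, yaw] about the fixed x, y, z axes, in that order (R = Rz(yaw) Ry(pitch) Rx(roll)).
In Python, from station import manip gives the robot as it stands. Calls block until the motion is done:
- manip.move_ptp(position, orientation): joint-space move of the TCP to a pose.
- manip.move_l(position, rotation=None, rate=0.15, f_stop=None): straight line of the TCP; rotation=None keeps the orientation; rate is the mean speed in m/s. With f_stop (N) it stops when the force on the tool has changed by that much, and returns True; else False.
- manip.move_joints(angles): joint-space move.
- manip.grip(opening): opening from 0.0 (shut) to 1.0 (fully open); the grip force is fixed at half the most; returns when the fingers have stopped.
- manip.pause(seconds).
- manip.inverse_kinematics(position, orientation): joint angles nearest the present ones, or None.
- manip.snapshot(name): name is "scene" or "top"; returns (picture, depth): 400x640x3 uint8, red, green, blue; 400x640 float32, m along the optical axis (not along the pixel's ray), 0 where there is no reading.
- manip.calibration(name): a dict with "camera_matrix" (3x3 intrinsics, pixels), "k1" (the pictures are not rectified: a ray, as slopes to the right and down, at radius r is drawn at 1 + k1 r^2 times it, then the intrinsics apply), "rvec" (rotation vector, rad) and "tvec" (3), from world to camera coordinates, as OpenCV has them. Camera axes: x right, y down, z forward; pixel columns grow to the right and rows downward; lengths in m; the calibration is good to about 2 mm. A picture is of the moment at which its call begins. calibration takes no time and is no camera call.
A pose or a line that the arm cannot do raises manip.Unreachable and nothing moves.
- manip.hand_in(): hands the job in; it is judged then, once.
Readings, each from a call of its own:
- manip.read_time(): time.
- manip.read_joint_positions(): joint angles.
- manip.read_qd(): joint speeds.
- manip.read_joint_torque(): joint torques, N m.
- manip.read_eef_pos(): TCP position.
- manip.read_ee_rot(): TCP orientation.
- manip.read_force(): force on the tool from outside, world axes, zero at the start.
- manip.read_moment(): the same for the moment, N m.
- manip.read_grip_width(): opening from 0.0 (shut) to 1.0 (fully open).
- manip.read_gripper_force(): force on a finger pad.
Only numpy, scipy, OpenCV 4.12 (cv2) and the standard library are available. Lean on these libraries where they do the work, as an engineer would, in place of code of your own. Each camera call takes 0.05 s, during which the arm holds its last target. There are 200 camera calls.

## Working session

There is one attempt and no reset: what is moved stays moved. The work goes in short steps, each a Python script; the robot and the scene stay as the last script left them, time stands still between calls to the robot, and variables do not carry over. Pictures are saved under pics/ and viewed, at most 10 in all, crops included, and the job is handed in when it is done.

```bash
mkdir -p pics; ls; cat > h.py <<'E'
import numpy as np, cv2
from station import manip
def cal(n):
    c=manip.calibration(n); K=np.array(c["camera_matrix"],float); R=cv2.Rodrigues(np.array(c["rvec"],float))[0]; t=np.array(c["tvec"],float).ravel()
    return K,float(c["k1"]),R,t
def dirs(n,uv):
    K,k1,R,t=cal(n); uv=np.atleast_2d(np.asarray(uv,float))
    d=(uv-[K[0,2],K[1,2]])/[K[0,0],K[1,1]]; u=d.copy()
    for _ in range(20): u=d/(1+k1*(u**2).sum(1,keepdims=True))
    return np.c_[u,np.ones(len(u))],R,t
def onplane(n,uv,z):
    s,R,t=dirs(n,uv); w=s@R; c=-R.T@t
    return c+w*((z-c[2])/w[:,2])[:,None]
def bydepth(n,uv,dep):
    s,R,t=dirs(n,uv); return (s*np.ravel(dep)[:,None]-t)@R
def cloud(n,dep):
    v,u=np.mgrid[:400,:640]; P=bydepth(n,np.c_[u.ravel(),v.ravel()],dep.ravel()).reshape(400,640,3); P[dep==0]=np.nan
    return P
E
python3 - <<'E'
from h import *
for n in("top","scene"):
    im,d=manip.snapshot(n); np.savez("%s0.npz"%n,im=im,d=d)
    cv2.imwrite("pics/%s0.png"%n,cv2.resize(im[:,:,::-1],(800,500)))
    K,k1,R,t=cal(n); print(n,K.tolist(),k1,-R.T@t,R[2])
print(manip.read_ee_rot(),manip.read_time())
E
```

```text
pics
top [[477.10938329466734, 0.0, 321.8717622832441], [0.0, 477.10938329466734, 196.05902317981648], [0.0, 0.0, 1.0]] -0.0926982707152907 [ 0.32086169 -0.19693199  1.69828797] [ 0.13953415 -0.01171676 -0.99014794]
scene [[506.26006874686334, 0.0, 316.34868692335203], [0.0, 506.26006874686334, 207.57927021426522], [0.0, 0.0, 1.0]] -0.16495996641015873 [-0.14099765 -1.09121186  1.50298118] [ 0.39191802  0.50197072 -0.77099005]
[-3.13995959e+00 -1.88760413e-04  2.86675430e+00] 0.1
```

View pics/top0.png

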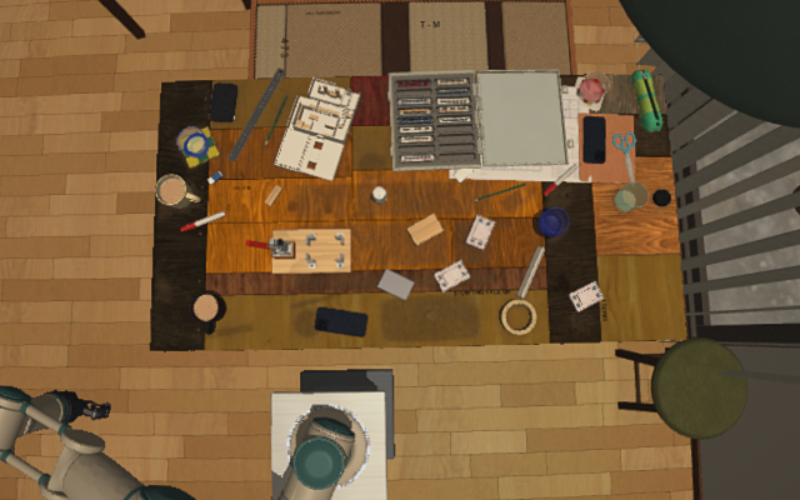

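View pics/scene0.png

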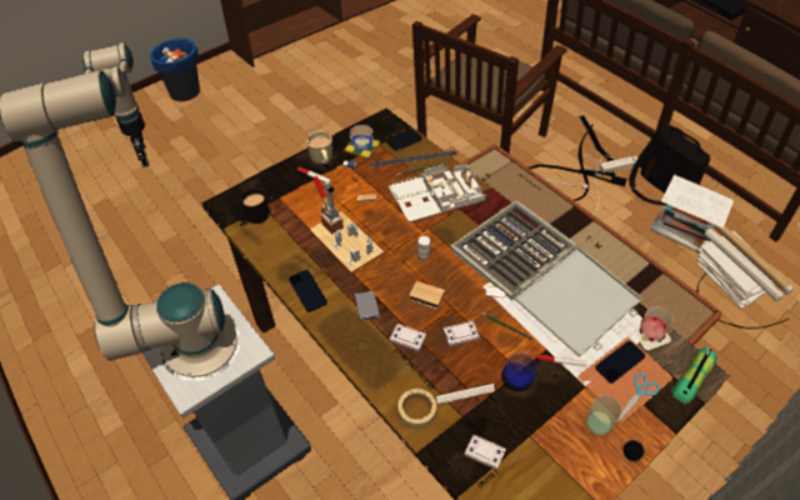

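The top view (800x500 scale) shows the jig at (312,250) with the clamp to the left. The wood floor is at (425,229), the slab at (396,284), and the roof-likes at (452,276), (480,232) and (585,297). The glue is at (379,194). Next I'll measure and zoom.

```bash
python3 - <<'E'
from h import *
z=np.load("top0.npz"); im,d=z["im"],z["d"]; P=cloud("top",d)
crop=im[140:260,190:400]; cv2.imwrite("pics/c1.png",cv2.resize(crop[:,:,::-1],(798,456),interpolation=cv2.INTER_CUBIC))
s=np.load("scene0.npz"); crop=s["im"][120:300,220:430]; cv2.imwrite("pics/c2.png",cv2.resize(crop[:,:,::-1],(700,600),interpolation=cv2.INTER_CUBIC))
H=P[:,:,2]
for name,(u,v) in dict(ground=(340,183),slab=(317,227),r1=(362,221),r2=(384,185),r3=(468,237),glue=(303,155),offc=(218,156),board=(268,190),mug=(166,246)).items():
    w=H[v-18:v+19,u-20:u+21]; Q=P[v-18:v+19,u-20:u+21]
    print(name,P[v,u].round(4),np.nanpercentile(w,[1,10,50,90,99]).round(4))
    m=(w>0.006).astype(np.uint8); n,l,st,_=cv2.connectedComponentsWithStats(m); k=l[18,20]
    if k:
        q=Q[l==k]; r=cv2.minAreaRect(q[:,:2].astype(np.float32)*1000); print("   ",np.round(r[0],1),np.round(r[1],1),round(r[2],1),len(q),np.percentile(q[:,2],[5,25,50,75,95]).round(4))
E
```

```text
ground [ 0.6024 -0.2822  0.0245] [-0.009  -0.0041  0.0024  0.0279  0.0332]
    [ 603.8 -276.1] [73.6 91.5] 30.6 418 [0.0097 0.0233 0.0264 0.0291 0.0322]
slab [ 0.4475 -0.1973  0.022 ] [-0.0085 -0.0039  0.0023  0.0146  0.0194]
    [ 447.1 -190.9] [93.7 61.3] 63.5 389 [0.0072 0.0104 0.0134 0.0158 0.019 ]
r1 [ 0.466  -0.3571  0.0154] [-0.0087 -0.0037  0.0027  0.0163  0.0233]
    [ 471.6 -351.7] [71.  96.2] 21.3 402 [0.0078 0.0117 0.015  0.0179 0.0227]
r2 [ 0.5943 -0.4409  0.0112] [-0.0082 -0.0038  0.0021  0.0163  0.0229]
    [ 592.4 -440.3] [65.8 93.5] 67.2 382 [0.0078 0.0113 0.0148 0.018  0.0226]
r3 [ 0.4007 -0.7356  0.0115] [-0.008  -0.0037  0.0026  0.0161  0.0236]
    [ 399.7 -741.3] [69.  99.7] 27.7 403 [0.0072 0.011  0.0142 0.0178 0.0228]
glue [ 0.696  -0.1534  0.0713] [-0.0075 -0.0039  0.0015  0.0098  0.0768]
    [ 698.8 -146.5] [42.6 48.7] 2.1 140 [0.0105 0.0492 0.0706 0.0747 0.0792]
offc [0.7125 0.1564 0.012 ] [-0.0085 -0.0039  0.0018  0.0087  0.0184]
    [717.1 151.8] [33.5 73.7] 60.6 112 [0.0071 0.0099 0.0125 0.0154 0.0198]
board [ 0.5775 -0.0291  0.0548] [-0.0072 -0.0026  0.008   0.0185  0.0633]
    [563.6 -12.7] [123.3 101.1] 88.7 793 [0.0074 0.0106 0.0139 0.0173 0.0583]
mug [0.3884 0.3227 0.065 ] [-0.0066 -0.0018  0.0063  0.0777  0.0954]
    [387.7 341.5] [111.9 102.2] 62.1 683 [0.0107 0.0617 0.067  0.0746 0.0937]
```

View pics/c1.png

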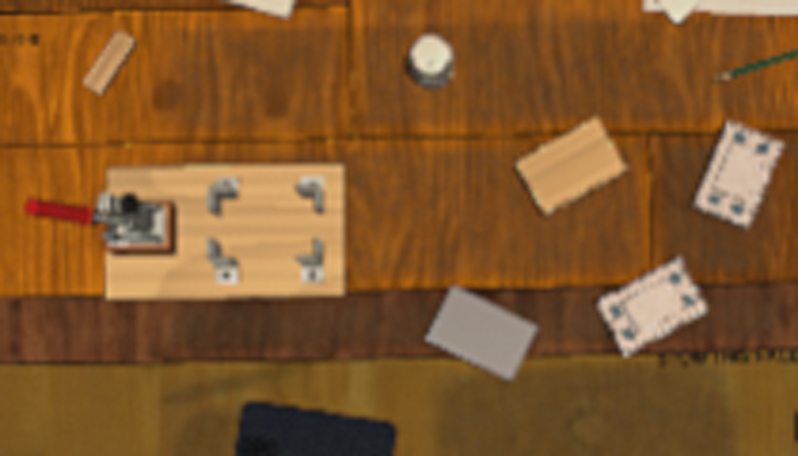

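View pics/c2.png

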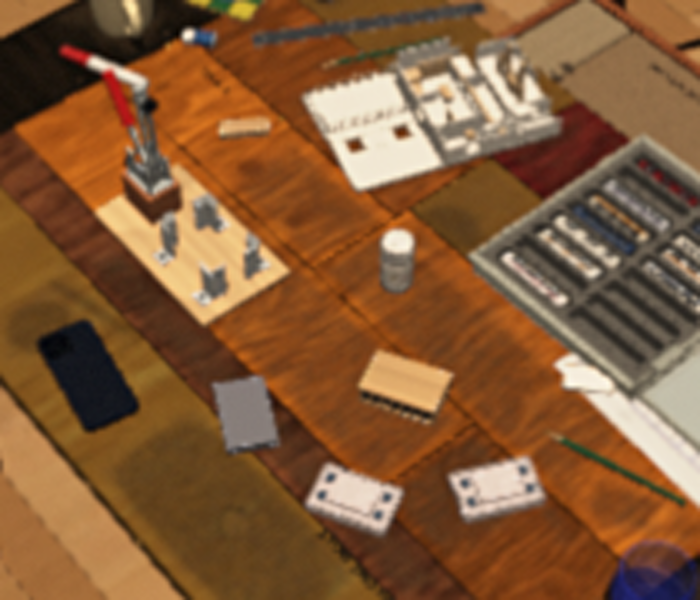

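```bash
cat >> h.py <<'E'
S=8
def rect(n,im,xyz,h,size,T,dbg=None,seeds=1):
    """top-face rectangle of the thing near xyz, top at height h; returns centre, (short,long), angle of long axis"""
    K,k1,R,t=cal(n); p=cv2.projectPoints(np.array([[xyz[0],xyz[1],h]]),cv2.Rodrigues(R)[0],t,K,np.array([k1,0,0,0]))[0].ravel()
    r=int(size*300)+8; u0,v0=int(p[0])-r,int(p[1])-r
    c=cv2.resize(im[v0:v0+2*r,u0:u0+2*r],None,fx=S,fy=S,interpolation=cv2.INTER_CUBIC)
    L=cv2.cvtColor(c.astype(np.float32)/255,cv2.COLOR_RGB2LAB); m0=int(r*S); seed=np.median(L[m0-16:m0+16,m0-16:m0+16].reshape(-1,3),0)
    m=(np.linalg.norm((L-seed)*[.6,1,1],axis=2)<T).astype(np.uint8)
    m=cv2.morphologyEx(m,cv2.MORPH_OPEN,np.ones((9,9)))
    _,l=cv2.connectedComponents(m); k=l[m0-16:m0+16,m0-16:m0+16].ravel(); k=np.bincount(k[k>0]).argmax()
    cs=cv2.findContours((l==k).astype(np.uint8),cv2.RETR_EXTERNAL,cv2.CHAIN_APPROX_NONE)[0]; c=cv2.convexHull(max(cs,key=cv2.contourArea)).reshape(-1,2)
    uv=(c+.5)/S-.5+[u0,v0]; q=onplane(n,uv,h)[:,:2]
    (x,y),(a,b),g=cv2.minAreaRect((q*1000).astype(np.float32))
    g=np.deg2rad(g)+(np.pi/2 if b>a else 0); g=(g+np.pi/2)%np.pi-np.pi/2
    return np.array([x,y]),np.array([min(a,b),max(a,b)]),np.rad2deg(g)
E
python3 - <<'E'
from h import *
I={n:np.load(n+"0.npz") for n in("top","scene")}
for name,xy,h,s in(("ground",(.604,-.278),.026,.09),("slab",(.447,-.193),.012,.09),("roof",(.471,-.353),.012,.09),("board",(.562,-.008),.012,.2)):
  for n in I:
    for T in (8,12,16,20):
      try:
        c,sz,g=rect(n,I[n]["im"],xy,h,s,T); print(name,n,T,c.round(1),sz.round(1),round(float(g),1))
      except Exception as e: print(name,n,T,"fail",repr(e)[:60])
# roof raised middle check by depth
P=cloud("top",I["top"]["d"]); c=np.array([.4716,-.3517])
for c in ((.4716,-.3517),(.5924,-.4403)):
  r=np.linalg.norm(P[:,:,:2]-c,axis=2); print("mid",np.nanmean(P[:,:,2][r<.014]),"rim",np.nanmean(P[:,:,2][(r>.026)&(r<.034)&(P[:,:,2]>.004)]))
E
```

```text
ground top 8 [ 602.6 -282.4] [57.7 88.5] -62.3
ground top 12 [ 602.9 -282.2] [60.  90.8] -62.2
ground top 16 [ 602.9 -282.2] [63.4 92.9] -61.0
ground top 20 [ 577.  -249.4] [166.7 201.5] 89.1
ground scene 8 [ 602.4 -281.9] [55.8 87.8] -62.2
ground scene 12 [ 602.5 -281.9] [57.2 89.5] -62.0
ground scene 16 [ 602.7 -281.8] [59.3 91.3] -61.8
ground scene 20 [ 603.1 -281.8] [61.4 93.7] -61.7
slab top 8 [ 447.4 -194.7] [57.  88.3] 62.4
slab top 12 [ 447.7 -194.7] [58.8 90.8] 62.8
slab top 16 [ 447.7 -194.8] [60.3 92.3] 62.7
slab top 20 [ 447.8 -195. ] [62.1 94.1] 62.7
slab scene 8 [ 447.4 -196.8] [56.9 90.6] 63.3
slab scene 12 [ 446.5 -198.8] [58.6 97.3] 63.2
slab scene 16 [ 446.4 -199. ] [ 60.1 100.5] 63.4
slab scene 20 [ 446.4 -199. ] [ 61.9 102.9] 63.7
roof top 8 [ 469.6 -354.5] [54.1 86.7] -62.7
roof top 12 [ 469.3 -354.7] [56.3 88.2] -62.7
roof top 16 [ 468.8 -354.3] [58.6 90.6] -62.7
roof top 20 [ 468.6 -354.5] [60.5 92.7] -62.9
roof scene 8 [ 469.2 -356.8] [52.  84.4] -62.1
roof scene 12 [ 469.3 -356.8] [54.4 86.3] -62.2
roof scene 16 [ 469.  -356.7] [56.5 88.1] -62.5
roof scene 20 [ 468.8 -356.8] [58.5 89.5] -62.4
board top 8 [548.2  44.7] [124.8 223.7] 89.4
board top 12 [548.6  44.4] [126.8 225.8] 89.4
board top 16 [549.1  44.3] [129.  227.9] 89.8
board top 20 [549.3  46.5] [131.2 234.8] 89.9
board scene 8 [546.6  42.2] [123.8 224.4] -90.0
board scene 12 [546.7  42.4] [125.4 226.2] 89.9
board scene 16 [547.   42.4] [126.9 227.8] 89.8
board scene 20 [547.   42.5] [128.7 229.8] 90.0
mid 0.018621122631449497 rim 0.014192912368634077
mid 0.01796144303806532 rim 0.013021471798720149
```

```bash
cat >> h.py <<'E'
pi=np.pi
JIG=np.array([.5475,.001]); JY=np.deg2rad(-.2)
def jig(x,y): c,s=np.cos(JY),np.sin(JY); return JIG+[c*x-s*y,s*x+c*y]
def best(p,yaw):
    o=[]
    for k in range(-2,3):
        a=yaw+k*pi
        if abs(a)>pi+.1: continue
        q=manip.inverse_kinematics(list(p),[pi,0,a])
        if q is not None: o.append((abs(q[5]),a))
    return [pi,0,min(o)[1]]
def stat(s): print(s,"t",round(manip.read_time(),2),"pos",np.round(manip.read_eef_pos(),4),"F",np.round(manip.read_force(),1),"w",round(manip.read_grip_width(),3))
def pick(xy,deg,z,fs=10):
    o=best((*xy,.10),np.deg2rad(deg)); manip.grip(.8)
    manip.move_ptp([*xy,.10],o); manip.move_l([*xy,.035+z-.014],rate=.15)
    hit=manip.move_l([*xy,z],rate=.04,f_stop=fs)
    if hit: p=manip.read_eef_pos(); stat("hit"); manip.move_l([*xy,p[2]+.0025],rate=.04)
    manip.grip(0.0); stat("gripped"); manip.move_l([*xy,.13],rate=.2); stat("lifted")
    return o
E
python3 - <<'E'
from h import *
pick((.6027,-.2821),-62.1,.021)
im,d=manip.snapshot("scene"); cv2.imwrite("pics/g.png",cv2.resize(im[120:300,220:430,::-1],(700,600),interpolation=cv2.INTER_CUBIC))
q=best((*JIG,.13),JY+pi/2); print(q,manip.inverse_kinematics([*JIG,.13],q))
E
```

```text
gripped t 5.24 pos [ 0.6032 -0.2824  0.0216] F [ 0.4 -0.2  2.5] w 0.635
lifted t 5.93 pos [ 0.6018 -0.2816  0.1289] F [-0.1 -0.4 -1.9] w 0.639
[3.141592653589793, 0, np.float64(1.567305668290908)] [-1.25273223e-01  3.28049315e-01  1.74429723e+00 -4.44089210e-16
  1.06924611e+00 -1.21782565e-01]
```

View pics/g.png

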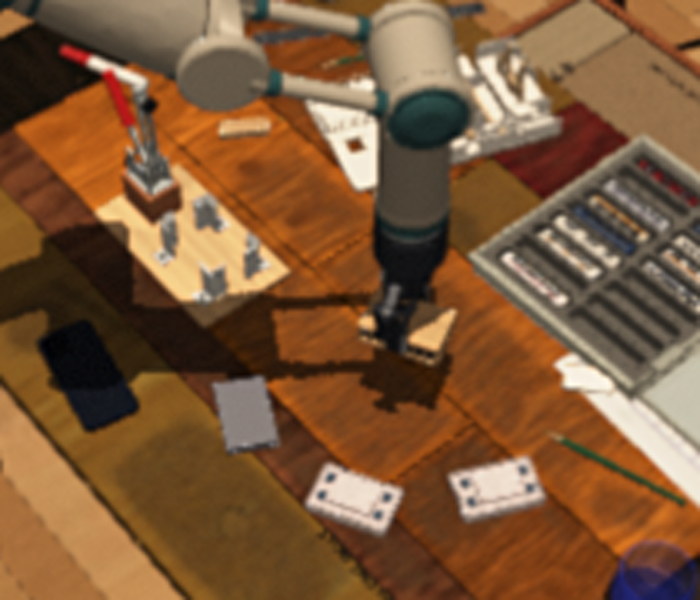

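The picture shows the ground floor level in the fingers at (410,330). Now I'll place it.

```bash
cat >> h.py <<'E'
def place(zt,dx=0,dy=0,fs=12,ztop=.095,release=True):
    xy=jig(dx,dy); o=best((*xy,.15),JY+pi/2)
    manip.move_ptp([*xy,ztop+.03],o); manip.move_l([*xy,ztop],rate=.1); manip.pause(.2); stat("above")
    hit=manip.move_l([*xy,zt-.003],rate=.035,f_stop=fs); stat("down hit=%s"%hit)
    p=manip.read_eef_pos()
    if release and p[2]<zt+.004:
        manip.grip(.8); stat("released"); manip.move_l([*xy,ztop+.03],rate=.2)
    return p
E
python3 - <<'E'
from h import *
place(.0336)
E
```

```text
above t 7.74 pos [0.5482 0.0007 0.0957] F [ 0.1 -0.3 -1.2] w 0.638
down hit=True t 9.35 pos [0.5475 0.001  0.0336] F [0.  0.  4.1] w 0.634
released t 9.64 pos [0.5464 0.0011 0.0325] F [ 0.1 -0.8  0.9] w 0.8
```

```bash
python3 - <<'E'
from h import *
pick((.4475,-.1950),62.7,.013)
im,d=manip.snapshot("top"); cv2.imwrite("pics/s.png",cv2.resize(im[140:260,190:400,::-1],(798,456),interpolation=cv2.INTER_CUBIC))
E
```

```text
gripped t 12.89 pos [ 0.4479 -0.1953  0.0136] F [0.5 1.1 4.9] w 0.638
lifted t 13.62 pos [ 0.4467 -0.1945  0.1291] F [-0.2 -0.5 -1.2] w 0.637
```

View pics/s.png

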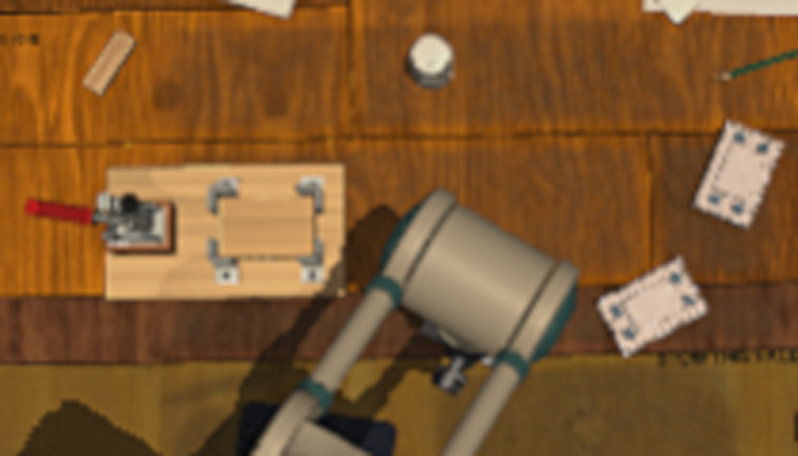

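The ground floor sits squarely in the pocket at (267,228), and the width reading shows the slab is gripped. Next I'll place it and then pick the roof.

```bash
python3 - <<'E'
from h import *
p=place(.0516)
if p[2]<.0556: pick((.4693,-.3553),-62.6,.013)
E
```

```text
above t 15.21 pos [0.5481 0.0006 0.0958] F [ 0.1  0.6 -0.4] w 0.636
down hit=True t 16.35 pos [0.5473 0.001  0.0516] F [-0.5  0.2  3.3] w 0.634
released t 16.64 pos [0.5464 0.0011 0.0507] F [1.  0.4 0.2] w 0.802
gripped t 20.28 pos [ 0.4697 -0.3557  0.0136] F [-0.3 -0.5  2.4] w 0.641
lifted t 21.02 pos [ 0.4685 -0.3546  0.129 ] F [ 0.3  0.4 -0.8] w 0.636
```

```bash
python3 - <<'E'
from h import *
p=place(.0636)
manip.move_ptp([.45,-.15,.25],best((.45,-.15,.25),JY+pi/2))
im,d=manip.snapshot("top"); a=im[170:225,215:285]; im2,_=manip.snapshot("scene"); b=im2[160:265,230:320]
f=lambda a:cv2.resize(a[:,:,::-1],(395,395*a.shape[0]//a.shape[1]),interpolation=cv2.INTER_CUBIC)
A,B=f(a),f(b); A=cv2.copyMakeBorder(A,0,B.shape[0]-A.shape[0],0,0,cv2.BORDER_CONSTANT); cv2.imwrite("pics/r.png",np.hstack([A,B]))
# handle height map: red pixels
P=cloud("scene",_); hsv=cv2.cvtColor(im2,cv2.COLOR_RGB2HSV); m=((hsv[:,:,0]<6)|(hsv[:,:,0]>174))&(hsv[:,:,1]>170)&(hsv[:,:,2]>90)
q=P[m]; q=q[(abs(q[:,0]-.5475)<.06)&(q[:,1]>.1)&(q[:,1]<.25)&(q[:,2]>.05)]; print(len(q)); print(q[np.argsort(q[:,2])][::max(1,len(q)//12)].round(3))
stat("")
E
```

```text
above t 23.03 pos [0.5481 0.0008 0.0957] F [-1.5 -0.4  1.1] w 0.636
down hit=True t 23.87 pos [0.5472 0.0011 0.0636] F [-0.7 -0.3  4. ] w 0.635
released t 24.16 pos [0.5463 0.0012 0.0628] F [ 0.8 -0.2  0.3] w 0.801
58
[[0.548 0.145 0.124]
 [0.546 0.155 0.129]
 [0.549 0.159 0.135]
 [0.54  0.152 0.14 ]
 [0.543 0.149 0.141]
 [0.55  0.158 0.146]
 [0.541 0.158 0.151]
 [0.55  0.164 0.153]
 [0.542 0.158 0.157]
 [0.538 0.165 0.164]
 [0.543 0.172 0.167]
 [0.547 0.177 0.171]
 [0.543 0.171 0.173]
 [0.547 0.175 0.178]
 [0.544 0.177 0.183]]
 t 25.6 pos [ 0.4501 -0.1489  0.2485] F [-0.2  0.  -0.4] w 0.8
```

View pics/r.png

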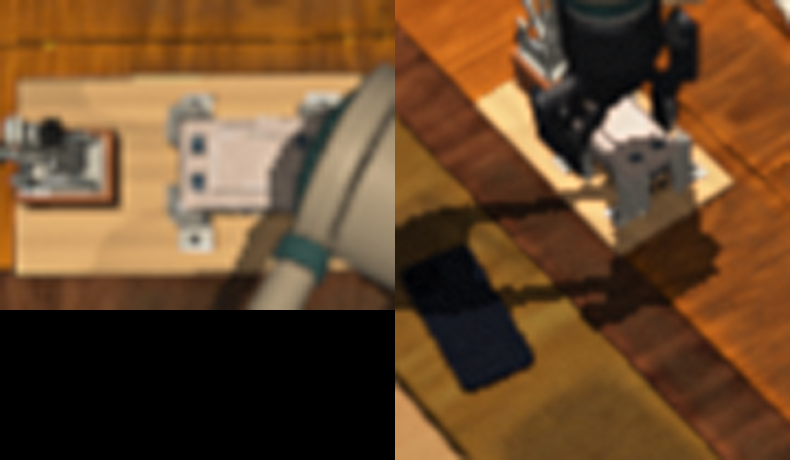

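The roof lies square in the angles (left view, around (240,165)) at the expected height. The handle is as the model has it, so I'll push it along its arc with closed fingers.

```bash
python3 - <<'E'
from h import *
def tcp(a,off,R=.085):
    y=.133+R*np.cos(a)-off*np.sin(a)-.011; z=.092+R*np.sin(a)+off*np.cos(a)+.017
    return [*jig(0,y),z]
p0=tcp(1.05,.016); o=best(p0,JY+pi/2)
manip.grip(0.0)
manip.move_l([.45,-.12,.30],rate=.2); manip.move_ptp([p0[0],p0[1],.30],o)
print("down",manip.move_l(p0,rate=.1,f_stop=8)); stat("start")
for a in np.linspace(1.0,-.03,9):
    h=manip.move_l(tcp(a,.007),rate=.06,f_stop=25); stat("a %.2f %s"%(a,h))
    if h: break
p=manip.read_eef_pos()
if a<.2: print(manip.move_l([p[0],p[1],.106],rate=.03,f_stop=25)); stat("end")
im,d=manip.snapshot("scene"); cv2.imwrite("pics/h.png",cv2.resize(im[90:270,200:380,::-1],(600,600),interpolation=cv2.INTER_CUBIC))
E
```

```text
down False
start t 29.04 pos [0.5485 0.1515 0.1914] F [ 0.8 -0.8 -0.1] w -0.0
a 1.00 False t 29.42 pos [0.5478 0.1635 0.1841] F [ 0.  -0.  -0.9] w -0.002
a 0.87 False t 29.75 pos [0.5478 0.1728 0.1781] F [-0.4 -0.3 -0.1] w 0.002
a 0.74 False t 30.08 pos [0.5479 0.1812 0.1712] F [-0.  -1.2  0.2] w -0.001
a 0.61 False t 30.42 pos [0.5478 0.1886 0.1632] F [ 0.8 -0.2  0.2] w -0.001
a 0.48 False t 30.75 pos [0.5478 0.1951 0.1543] F [-0.5 -0.2 -0.6] w 0.003
a 0.36 False t 31.08 pos [0.5478 0.2003 0.1447] F [ 0.7  0.8 -0.3] w 0.003
a 0.23 False t 31.42 pos [0.5478 0.2043 0.1344] F [-0.5  0.1  0.4] w -0.002
a 0.10 False t 31.75 pos [0.5478 0.2069 0.1238] F [ 0.2 -0.3  0.1] w -0.0
a -0.03 False t 32.08 pos [0.5492 0.2083 0.1147] F [-1.4 -1.4  8.7] w -0.001
True
end t 32.3 pos [0.5493 0.2083 0.1147] F [-1.7  0.4  9. ] w -0.002
```

View pics/h.png

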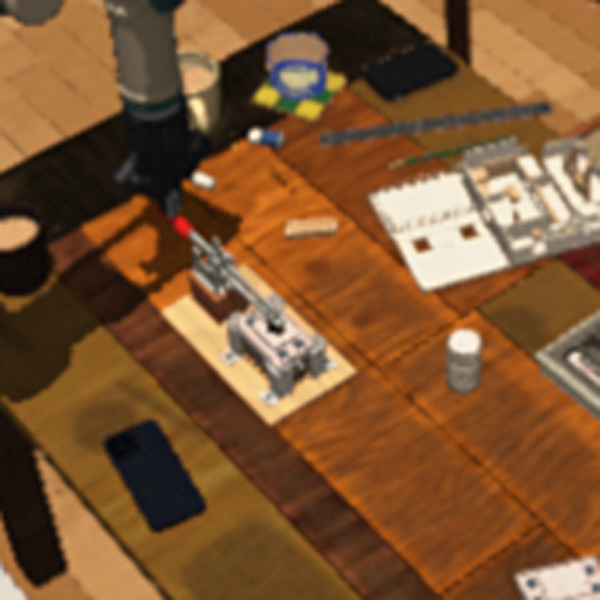

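The handle is level and the pad is on the roof at (275,325). I'll give it one firmer push to confirm the stop, then back off and check.

```bash
python3 - <<'E'
from h import *
p=manip.read_eef_pos()
print(manip.move_l([p[0],p[1],p[2]-.008],rate=.03,f_stop=38)); stat("push")
manip.move_l([p[0],p[1],.30],rate=.15); manip.move_ptp([.30,.30,.35],best((.30,.30,.35),pi/2)); stat("away")
im,d=manip.snapshot("scene"); P=cloud("scene",d); hsv=cv2.cvtColor(im,cv2.COLOR_RGB2HSV); m=((hsv[:,:,0]<6)|(hsv[:,:,0]>174))&(hsv[:,:,1]>150)&(hsv[:,:,2]>80)
q=P[m]; q=q[(abs(q[:,0]-.5475)<.04)&(q[:,1]>.15)&(q[:,1]<.27)&(q[:,2]>.05)]; print(len(q),np.polyfit(q[:,1]-.134,q[:,2],1),np.median(q,0))
A=cv2.resize(im[140:260,200:320,::-1],(400,400),interpolation=cv2.INTER_CUBIC); t,_=manip.snapshot("top"); B=cv2.resize(t[140:240,190:290,::-1],(400,400),interpolation=cv2.INTER_CUBIC)
cv2.imwrite("pics/f.png",np.hstack([A,B]))
E
```

```text
True
push t 32.59 pos [0.5492 0.2083 0.1147] F [-3.2 -1.6 10.5] w 0.003
away t 35.04 pos [0.301  0.3    0.3497] F [ 0.3  0.9 -0.7] w 0.002
43 [-0.05362873  0.10055635] [0.54539333 0.19801374 0.09742734]
```

View pics/f.png

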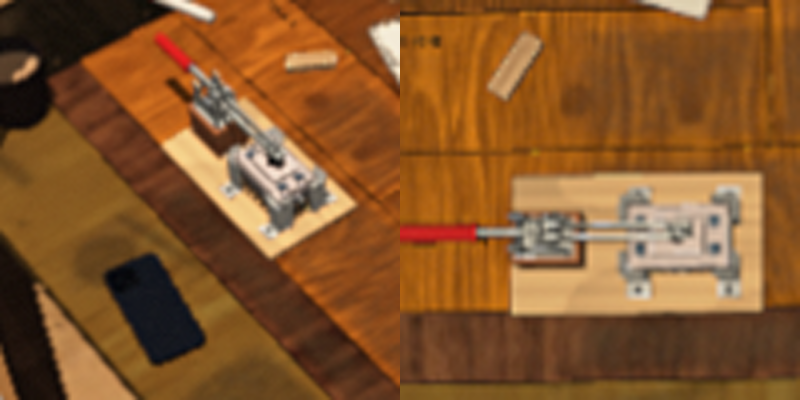

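The handle is level, slightly past dead centre, and the pad sits on the middle of the roof (right view, (680,232)). The stack is square and the offcut and mug haven't moved, so I'm handing in.

```bash
python3 -c "
from h import *
print(manip.hand_in())"
```

```text
the job is handed in; nothing more can be done
None
```

The pavilion is stacked in the jig in the order asked (ground floor, slab, roof), the clamp is closed to its stop with its pad on the roof, and I handed the job in at about 35 s of the 72 s allowed.

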